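Sample containers back to their matching drip trays

TASK

Clear the bench after the measurements: put each of the four blue-capped sample containers into the drip tray made for its shape and size (wide jar in the large round tray, slim vial in the small round one, square bottle in the square one, oblong staining box in the oblong one). Keep them upright and set each one down gently, flat on the floor of its tray, without dropping it. Leave the empty glass beaker standing where it is.

Things in the scene. Friction and masses are not known exactly. Their poses are not given: they have to be found in the camera images.
- jar: Wide round jar with a blue lid, pale plastic with a paper band, a plain upright cylinder 60 mm across and 66 mm high (lid the same width, top 15 mm), 100 to 200 g. Origin: centre of its underside; z up.
- vial: Slim round vial with a blue cap, pale plastic with a paper band, a plain upright cylinder 34 mm across and 80 mm high (cap the same width, top 18 mm), 40 to 85 g. Origin: centre of its underside; z up.
- bottle: Square bottle, pale plastic with a paper label, body 48 x 48 mm and 60 mm high, then a short neck and a round blue cap 28 mm across from 66 to 84 mm height; 100 to 200 g. Origin: centre of its underside; x and y square to its flat faces, z up.
- staining_box: Oblong slide-staining box, pale plastic with grey ribs and a blue lid of the same outline, 70 mm long (its x) by 30 mm wide (its y) by 72 mm high, 90 to 180 g. Origin: centre of its underside; z up.
- round_tray: Large round drip tray, for the wide jar: inside 84 mm across, outside 94 mm. Grey, fixed to the bench; a plain 6 mm thick floor inside a rim 5 mm thick whose top is 14 mm above the bench. Origin: centre of its underside, on the bench, so a container standing in it has its underside 6 mm above this origin; z up.
- small_round_tray: Small round drip tray, for the slim vial: inside 56 mm across, outside 66 mm. Grey, fixed to the bench; a plain 6 mm thick floor inside a rim 5 mm thick whose top is 14 mm above the bench. Origin: centre of its underside, on the bench, so a container standing in it has its underside 6 mm above this origin; z up.
- square_tray: Square drip tray, for the square bottle: inside 72 x 72 mm, outside 82 x 82 mm, sides along its x and y. Grey, fixed to the bench; a plain 6 mm thick floor inside a rim 5 mm thick whose top is 14 mm above the bench. Origin: centre of its underside, on the bench, so a container standing in it has its underside 6 mm above this origin; z up.
- long_tray: Oblong drip tray, for the staining box: inside 92 mm (its x) by 52 mm (its y), outside 102 x 62 mm. Grey, fixed to the bench; a plain 6 mm thick floor inside a rim 5 mm thick whose top is 14 mm above the bench. Origin: centre of its underside, on the bench, so a container standing in it has its underside 6 mm above this origin; z up.
- beaker: Empty glass beaker, loose, 68 mm across the rim and 68 mm high, not to be shifted. Origin: centre of its underside; z up. Other clutter among these things is no more than 15 mm high; taller equipment stands only along the far edge and the sides of the bench, at least 0.1 m from all of these.

How it is judged:
By the outcome, as a careful person would: the job done as asked, in the order asked, and still so for the second after the job is handed in, with the robot touching nothing.
It also fails if it takes over 115 s, if anything falls off the work surface, if the arm or the gripper's body presses on something with over 40 N, if the wrist force passes 120 N, or if a joint passes its speed limit or range.

ROBOT

A 6-joint arm with a two-finger parallel gripper is mounted at the origin on the work surface. World frame = base frame: x ahead of the robot, y to its left, z up, the work surface at z = 0. Lengths are in m, angles in rad, forces in N, time in s.
With the tool pointing down it reaches from about 0.375 to 0.9 m from the base axis. Payload 3.1 kg.
Tool frame: the origin (TCP) lies on the centre line of the jaws, within the pads' length; the fingertips stand ahead of it and the grasp point (between the pads) lies 3 mm ahead of it (robot.tip_reach is the z of the fingertips in the tool frame, in m); z points along the fingers, y is the line along which they close (so a half turn about z gives the same grasp; the last joint's range is limited). The gripper opens to 87 mm and grips with 3 to 60 N. Pads are 19 mm wide; open, the fingers measure 117 mm over their backs; the gripper's body (75 mm by 190 mm) begins 51 mm behind the grasp point.
Start: joints at [1.133, 0.527, 1.433, -0, 1.181, -0.178], TCP at [0.16, 0.604, 0.245] pointing down, gripper open.
Joint ranges: [-3.08, 3.08], [-0.75, 2.2], [0.22, 2.44], [-1.43, 4.57], [0, 2.65], [-2.85, 2.85]. Speed limits (rad/s): [2.79, 2.79, 3.14, 3.14, 3.14, 3.14].

INTERFACE

Orientations are given as a unit quaternion [x, y, z, w].
In Python, from rig import sensors, eyes, ticket, robot gives the robot as it stands.
- The arm moves only by the tool drive_tool, never from a script. Its argument "deltas" is a list that holds one entry, the list of rows, each a list of 6 numbers: the shift along the tool's x, y, z in mm, then the turn, a rotation vector about the tool's x, y, z in rad. A call has 1 to 8 rows; each row shifts and turns the commanded pose from where the row before left it, along the tool's axes as they then stand; what a row does not reach is not made up. A row lasts 1/12 s, in which the tool goes at most 41.7 mm and 7.16 degrees, less where a joint would pass 70% of its speed; a pose out of reach is approached as far as the arm can. A call is refused whole if a number of a shift passes 41.7 or a number of a turn 0.125, either way. A call with a gripper value outside its range is refused whole. "gripper" is the opening in per cent of the stroke, from 0 (shut) to 100 (fully open), set as the call begins (left out, the last holds). The fingers move at their own pace and stop on an object; "squeeze" is the grip in N (left out, the last holds). Time passes only in rows, so rows that do not move let the fingers close. It gives the time, the measured TCP pose, the force, the opening and the grip force at its end, in the units of the state.
- sensors.get_obs(): the state, without advancing time (a new reading comes with each control period).
- eyes.camera(name): name is "scene" or "side" or "wrist"; returns a dict with "img" (384x512x3 uint8, red, green, blue), "fov_y" (degrees; the focal length in pixels is half the picture's height over the tangent of half this angle, whatever the lens; pixels are square), "cx", "cy" (the principal point, pixels), "xyz" and "attitude" of the camera in the world; the wrist camera has in their place "hand_eye" (4x4, takes a point from camera to tool coordinates, whose origin is the TCP and whose axes are the flange's). Camera axes: x right, y up, looking along -z (the intrinsics and any distortion apply to the point x, -y, -z); pixel columns grow to the right and rows downward; lengths in m; the calibration is good to about 2 mm. A picture is of the moment at which its call begins: read the wrist's pose just before it. There is no depth.
- ticket.hand_in(): hands the job in; it is judged then, once.
The state is a dict: "time": time; "q": joint angles; "joint_velocities": joint speeds; "joint_torque": joint torques, N m; "position": TCP position; "tool_rot": TCP orientation; "ft_force": force on the tool from outside, world axes, zero at the start; "moment": the same for the moment, N m; "grip_width": finger opening in m; "grip_force": force on a finger pad.
Only numpy, scipy, OpenCV 4.12 (cv2) and the standard library are available. Lean on these libraries where they do the work, as an engineer would, in place of code of your own. Each camera call takes 0.05 s, during which the arm holds its last target. There are 200 camera calls.

## Working session

There is one attempt and no reset: what is moved stays moved. The work goes in short steps, Python scripts to look and compute and a tool call to move; the robot and the scene stay as the last step left them, time stands still between calls to the robot, and variables do not carry over. Pictures are saved under pics/ and viewed, at most 14 in all, crops included, and the job is handed in when it is done.

Besides the shell and the picture viewer there is one more tool, called after "Request:" in YAML: its name, and indented under it one key for each argument. drive_tool: Moves the arm, as the interface text tells. Its arguments: {"type":"object","properties":{"deltas":{"type":"array"},"gripper":{"type":"number"},"squeeze":{"type":"number"}},"required":["deltas"]}

```bash
ls; mkdir -p pics; python3 - <<'E'
from rig import sensors, eyes, ticket, robot
import cv2,json
print(robot.tip_reach, sensors.get_obs())
for n in("scene","side","wrist"):
    c=eyes.camera(n); cv2.imwrite(f"pics/{n}0.png",c["img"][:,:,::-1])
    print(n,{k:v for k,v in c.items() if k!="img"})
E
```

```text
pics
0.022 {'time': 0.0, 'q': array([ 1.13351535e+00,  5.28466029e-01,  1.43388781e+00, -5.27502376e-08,
        1.18138343e+00, -1.78515859e-01]), 'joint_velocities': array([ 0.00211752, -0.00070654, -0.00034225,  0.00064653,  0.00240932,
        0.00070536]), 'joint_torque': array([-1.32309215e-03, -4.40044749e+01, -1.76591331e+01,  6.29846100e-02,
        5.83865948e-02, -1.59044484e-04]), 'position': array([0.15961978, 0.60357484, 0.24357627]), 'tool_rot': array([ 1.29021801e-01,  9.91641178e-01, -1.02188624e-03, -3.24946322e-04]), 'ft_force': array([0.03227959, 0.03237706, 0.54867748]), 'moment': array([ 0.00109876, -0.00587189, -0.03618113]), 'grip_force': 0.0, 'grip_width': 0.08666586511996603}
scene {'fov_y': 57.33535500469489, 'cx': 252.95160674102226, 'cy': 192.52505842914675, 'xyz': array([1.07876241, 0.34128105, 0.92339607]), 'attitude': array([0.1470664 , 0.26899959, 0.83943784, 0.44872576])}
side {'fov_y': 49.61042528799751, 'cx': 257.2535120992645, 'cy': 197.02836365509427, 'xyz': array([ 0.31040608, -0.79457992,  0.67620195]), 'attitude': array([ 0.44656628, -0.06455442, -0.10795213,  0.88586546])}
wrist {'fov_y': 68.6934926171019, 'cx': 254.1771391581343, 'cy': 190.34522589302446, 'hand_eye': array([[-2.97621281e-05,  9.69564761e-01,  2.44834994e-01,
         6.70870136e-02],
       [ 9.99999477e-01, -2.21424405e-04,  9.98416970e-04,
        -1.00527262e-04],
       [ 1.02224235e-03,  2.44834895e-01, -9.69564247e-01,
        -1.40231721e-01],
       [ 0.00000000e+00,  0.00000000e+00,  0.00000000e+00,
         1.00000000e+00]])}
```

View pics/scene0.png

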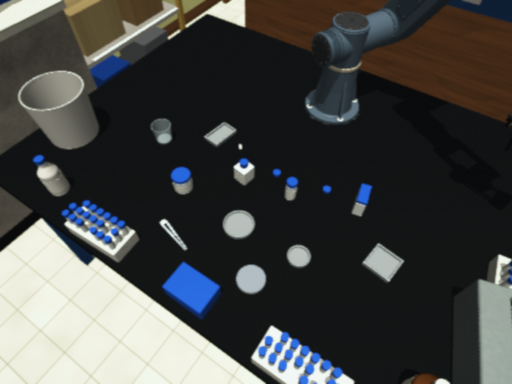

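View pics/side0.png

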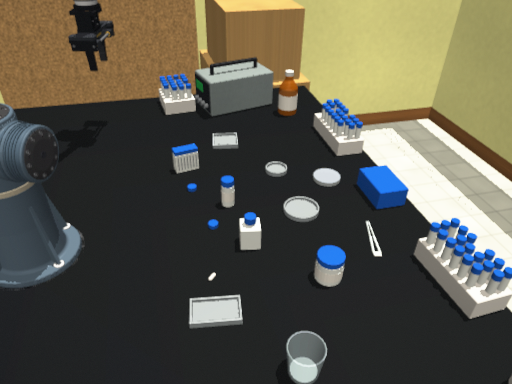

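```bash
cat > h.py <<'E'
from rig import sensors, eyes, ticket, robot
import cv2, numpy as np
from scipy.spatial.transform import Rotation as R
def cam(n):
    o=sensors.get_obs(); c=eyes.camera(n)
    if n=="wrist":
        T=np.eye(4);T[:3,:3]=R.from_quat(o["tool_rot"]).as_matrix();T[:3,3]=o["position"];T=T@c["hand_eye"]
    else:
        T=np.eye(4);T[:3,:3]=R.from_quat(c["attitude"]).as_matrix();T[:3,3]=c["xyz"]
    c["T"]=T; c["f"]=192/np.tan(np.radians(c["fov_y"]/2)); return c
def back(c,uv,z):
    uv=np.atleast_2d(uv).astype(float)
    d=np.c_[(uv[:,0]-c["cx"])/c["f"],-(uv[:,1]-c["cy"])/c["f"],-np.ones(len(uv))]@c["T"][:3,:3].T
    o=c["T"][:3,3]; return (o+d*((z-o[2])/d[:,2])[:,None])[:,:2]
def proj(c,P):
    p=(np.atleast_2d(P)-c["T"][:3,3])@c["T"][:3,:3]
    return np.c_[c["cx"]-c["f"]*p[:,0]/p[:,2],c["cy"]+c["f"]*p[:,1]/p[:,2]]
E
python3 - <<'E'
from h import *
np.set_printoptions(precision=3,suppress=True)
S=cam("scene");D=cam("side")
for n,s,d,z in [("jar",(181,174),(330,256),.066),("vial",(292,181),(228,181),.08),("bottle",(244,162),(250,218),.084),("box",(364,190),(185,149),.072),
 ("round",(238,223),(301,208),.014),("smallround",(299,256),(276,168),.014),("dish",(251,279),(327,177),.01),("rectA",(383,262),(225,140),.014),("rectB",(220,134),(216,310),.014),("beaker",(161,125),(306,348),.068),("cap1",(277,172),(213,224),.01),("cap2",(327,189),(192,187),.01),("base",(332,112),(30,255),.0)]:
    print(n,back(S,s,z)[0],back(D,d,z)[0])
def crop(c,x0,y0,w,h,k,name): cv2.imwrite(name,cv2.resize(c["img"][y0:y0+h,x0:x0+w,::-1],None,fx=k,fy=k,interpolation=cv2.INTER_CUBIC))
crop(S,140,110,270,190,2.9,"pics/scrop.png")
crop(D,155,120,230,264,2.2,"pics/dcrop.png")
E
```

```text
jar [ 0.629 -0.222] [ 0.624 -0.23 ]
vial [0.47  0.084] [0.467 0.071]
bottle [ 0.491 -0.078] [ 0.485 -0.092]
box [0.373 0.278] [0.38  0.272]
round [0.651 0.008] [0.645 0.001]
smallround [0.643 0.214] [0.636 0.202]
dish [0.774 0.138] [0.77  0.128]
rectA [0.528 0.418] [0.521 0.405]
rectB [ 0.381 -0.26 ] [ 0.374 -0.27 ]
beaker [ 0.502 -0.421] [ 0.5   -0.424]
cap1 [0.414 0.002] [ 0.412 -0.006]
cap2 [0.384 0.173] [0.382 0.165]
base [0.032 0.019] [-0.009 -0.007]
```

View pics/scrop.png

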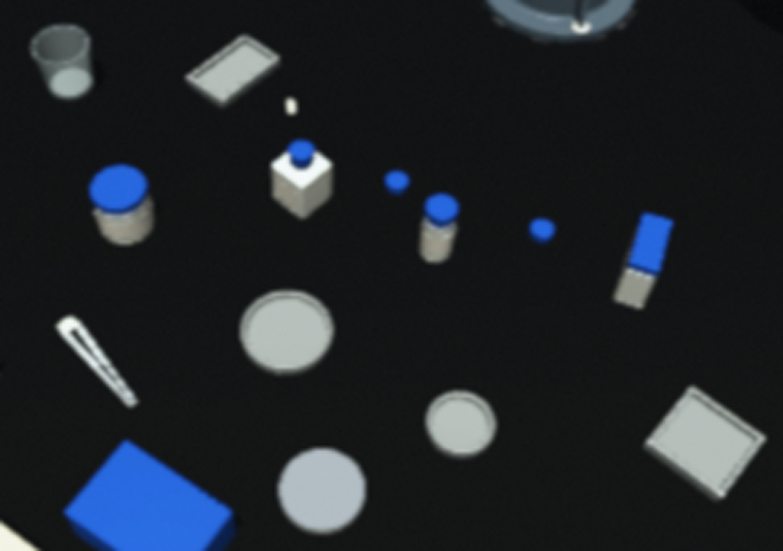

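The scene view shows the jar at (181,174), vial at (292,181), bottle at (244,162), staining box at (364,190), large round tray at (238,223) and small round tray at (299,256). The square tray is at (383,262) and the oblong one at (220,134). The flat disc at (251,279), without a rim, is a decoy. Next I square the tool to the world axes and fly over.

Request:
drive_tool:
  deltas:
    - [[0,0,0,0,0,-0.12],[0,0,0,0,0,-0.12],[0,0,0,0,0,-0.019],[-24,-26,-4,0,0,0],[-24,-26,-4,0,0,0],[-24,-26,-4,0,0,0],[-24,-26,-4,0,0,0],[-24,-26,-4,0,0,0]]
  gripper: 100
  squeeze: 20

```text
time: 0.92
position: [0.2806, 0.473, 0.2647]
tool_rot: [0.001, 1.0, 0.0, 0.0]
ft_force: [0.0, 0.4, -0.4]
grip_width: 0.0869
grip_force: 0.0
```

Request:
drive_tool:
  deltas:
    - [[-24,-26,-4,0,0,0],[-24,-26,-4,0,0,0],[-24,-26,-4,0,0,0],[-24,-26,-4,0,0,0],[-24,-26,-4,0,0,0],[-24,-26,-4,0,0,0],[0,0,0,0,0,0],[0,0,0,0,0,0]]

```text
time: 1.58
position: [0.4254, 0.317, 0.2888]
tool_rot: [0.003, 1.0, 0.0, 0.0]
ft_force: [-1.0, 1.0, 0.4]
grip_width: 0.0869
grip_force: 0.0
```

```bash
python3 - <<'E'
from h import *
c=cam("wrist"); o=sensors.get_obs(); print(o["position"],o["tool_rot"])
cv2.imwrite("pics/w1.png",cv2.resize(c["img"][:,:,::-1],None,fx=1.5,fy=1.5)); np.save("w1.npy",c,allow_pickle=True)
E
```

```text
[0.42414566 0.31778281 0.28850516] [ 1.70903863e-03  9.99998472e-01  2.03584561e-04 -3.04559393e-04]
```

View pics/w1.png

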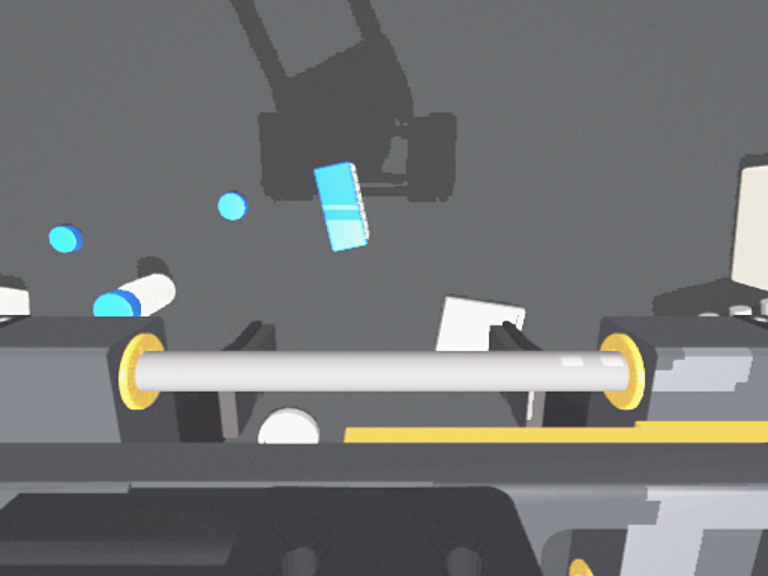

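The wrist view shows the box lid, with corners at about (314,170), (352,162), (367,243) and (334,251) in the 1.5x picture. The gripper hides the lower half, so I'll look from further out.

Request:
drive_tool:
  deltas:
    - [[-37,-8,-1,0,0,0],[-37,-8,-1,0,0,0],[-37,-8,-1,0,0,0],[-37,-8,-1,0,0,0],[-37,-8,-1,0,0,0],[-37,-8,-1,0,0,0],[-37,-8,-1,0,0,0],[-37,-8,-1,0,0,0]]

```text
time: 2.3
position: [0.7202, 0.2561, 0.296]
tool_rot: [-0.001, 1.0, 0.0, -0.001]
ft_force: [1.3, 0.4, -0.0]
grip_width: 0.0871
grip_force: 0.0
```

Request:
drive_tool:
  deltas:
    - [[-10,0,0,0,0,0],[0,0,0,0,0,0],[0,0,0,0,0,0]]

```text
time: 2.55
position: [0.7288, 0.2559, 0.295]
tool_rot: [-0.001, 1.0, 0.0, -0.002]
ft_force: [-0.5, 0.2, -0.1]
grip_width: 0.0872
grip_force: 0.0
```

```bash
python3 - <<'E'
from h import *
c=cam("wrist"); o=sensors.get_obs(); print(o["position"],o["tool_rot"],o["q"])
cv2.imwrite("pics/w2.png",cv2.resize(c["img"][:,:,::-1],None,fx=1.5,fy=1.5)); np.save("w2.npy",c,allow_pickle=True)
w=np.load("w1.npy",allow_pickle=True).item()
q=np.array([(314,170),(352,162),(367,243),(334,251)])/1.5
p=back(w,q,.072); print(p,p.mean(0),np.linalg.norm(p-np.roll(p,-1,0),axis=1))
E
```

```text
[0.72815259 0.25608348 0.29557139] [-8.81716831e-04  9.99998482e-01  3.44598059e-05 -1.50215361e-03] [ 1.93633576e-01  7.07561655e-01  9.35327473e-01  6.44690303e-04
  1.50163901e+00 -1.37897168e+00]
[[0.35081593 0.26223277]
 [0.34472211 0.29342663]
 [0.41105694 0.30468929]
 [0.41778054 0.2763447 ]] [0.38109388 0.28417335] [0.03178351 0.06728415 0.02913112 0.06843541]
```

View pics/w2.png

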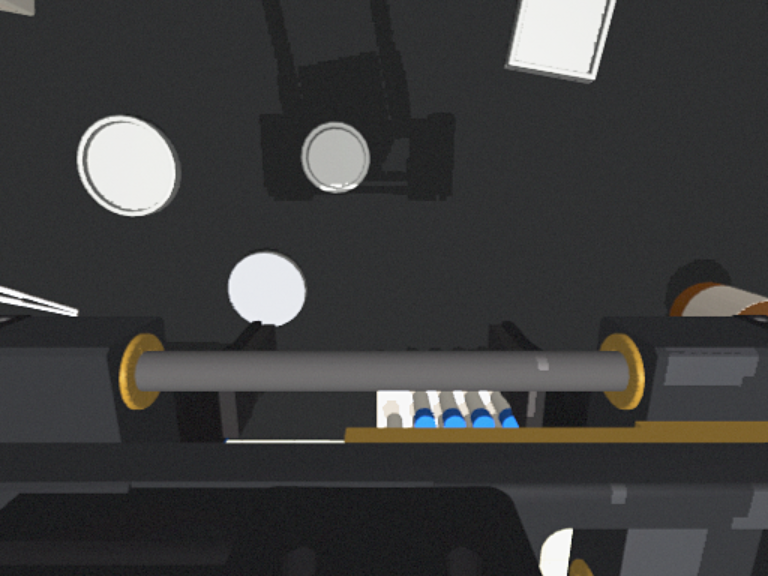

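The wrist view shows the small round tray at (336,157), the large round tray at (128,166), the rimless dish at (267,288), and part of the square tray at top right. Next is the other side.

Request:
drive_tool:
  deltas:
    - [[2,-37,0,0,0,0],[2,-37,0,0,0,0],[2,-37,0,0,0,0],[2,-37,0,0,0,0],[2,-37,0,0,0,0],[2,-37,0,0,0,0],[2,-37,0,0,0,0],[2,-37,0,0,0,0]]

```text
time: 3.27
position: [0.7122, -0.041, 0.2974]
tool_rot: [-0.001, 1.0, 0.0, -0.0]
ft_force: [0.4, -0.1, -0.6]
grip_width: 0.087
grip_force: 0.0
```

Request:
drive_tool:
  deltas:
    - [[2,-37,0,0,0,0],[0,-15,0,0,0,0],[0,0,0,0,0,0],[0,0,0,0,0,0]]

```text
time: 3.6
position: [0.7113, -0.0925, 0.2969]
tool_rot: [0.0, 1.0, 0.001, -0.0]
ft_force: [0.4, 0.5, -0.3]
grip_width: 0.087
grip_force: 0.0
```

```bash
python3 - <<'E'
from h import *
np.set_printoptions(precision=4,suppress=True)
c=cam("wrist"); o=sensors.get_obs(); print(o["position"],o["tool_rot"],o["q"])
cv2.imwrite("pics/w3.png",cv2.resize(c["img"][:,:,::-1],None,fx=1.5,fy=1.5)); np.save("w3.npy",c,allow_pickle=True)
w=np.load("w2.npy",allow_pickle=True).item()
g=w["img"].min(2)
for n,u,v,r in(("round",128,166,.047),("small",336,157,.033)):
    m=(g>95).astype(np.uint8); _,l,st,ct=cv2.connectedComponentsWithStats(m)
    k=l[int(v/1.5),int(u/1.5)]; cn=max(cv2.findContours((l==k).astype(np.uint8),cv2.RETR_EXTERNAL,cv2.CHAIN_APPROX_NONE)[0],key=len)[:,0]
    p=back(w,cn,.014); (x,y),rad=cv2.minEnclosingCircle((p*1000).astype(np.float32)); A=cv2.fitEllipse((p*1000).astype(np.float32)); print(n,st[k],x,y,rad,A)
E
```

```text
[ 0.7115 -0.0914  0.2968] [-0.0007  1.      0.0008 -0.0002] [-0.2837  0.6161  1.1114  0.0015  1.4149 -1.8561]
round [  51   77   66   68 3403] 650.6826782226562 9.580473899841309 48.29431915283203 ((649.369140625, 9.448389053344727), (92.91268157958984, 93.69427490234375), 155.65005493164062)
small [ 201   81   46   48 1685] 640.6983032226562 210.9605712890625 32.95224380493164 ((640.775146484375, 211.03233337402344), (63.868186950683594, 64.68362426757812), 174.3926239013672)
```

View pics/w3.png

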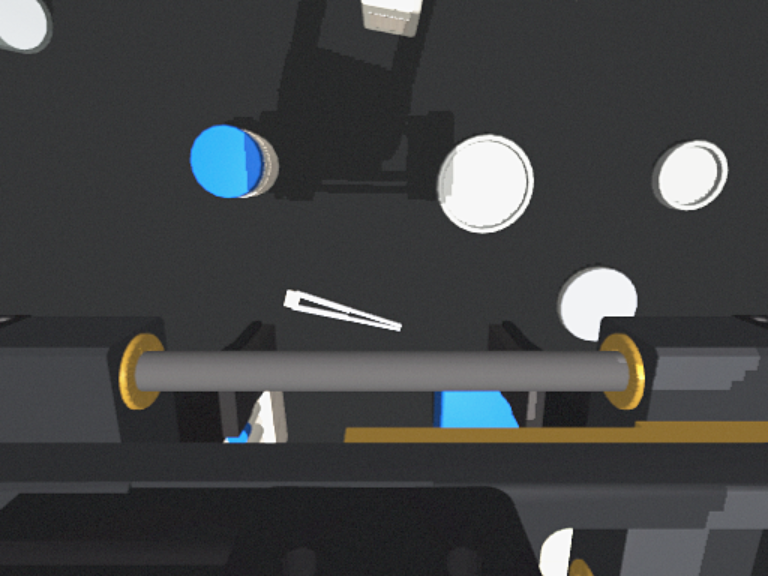

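The wrist view shows the jar lid circle at about (227,161), radius 36, the large round tray at (486,184) and the small round tray at (690,175). I'll fit circles to these.

```bash
cat >> h.py <<'E'
def blob(c,m,u,v,z):
    _,l,st,ct=cv2.connectedComponentsWithStats(m.astype(np.uint8))
    cn=max(cv2.findContours((l==l[int(v),int(u)]).astype(np.uint8),cv2.RETR_EXTERNAL,cv2.CHAIN_APPROX_NONE)[0],key=len)[:,0]
    return cn,(back(c,cn,z)*1000).astype(np.float32)
E
python3 - <<'E'
from h import *
np.set_printoptions(precision=4,suppress=True)
w=np.load("w3.npy",allow_pickle=True).item(); im=w["img"].astype(int)
for n,u,v in(("round",486,184),("small",690,175)):
    print(n,cv2.fitEllipse(blob(w,im.min(2)>95,u/1.5,v/1.5,.014)[1]))
cn,p=blob(w,(im[:,:,2]-im[:,:,0]>60),227/1.5,161/1.5,.066)
# left half of contour = true top edge (side hidden on that side)
s=cn[:,0]<=227/1.5
from scipy.optimize import least_squares
q=p[s]; r=least_squares(lambda a:np.hypot(q[:,0]-a[0],q[:,1]-a[1])-a[2],[630,-225,30]); print("jar",r.x,r.cost,cv2.fitEllipse(p))
E
```

```text
round ((649.2678833007812, 8.6769437789917), (93.10421752929688, 93.1951904296875), 33.85415267944336)
small ((640.6956176757812, 208.5977020263672), (65.81620025634766, 68.31784057617188), 5.017343044281006)
jar [ 629.5139 -224.8896   29.3904] 5.4236393709185 ((629.549560546875, -223.76934814453125), (58.826290130615234, 61.40605163574219), 179.8800506591797)
```

Request:
drive_tool:
  deltas:
    - [[16.4,-26.6,10,0,0,0],[16.4,-26.6,10,0,0,0],[16.4,-26.6,10,0,0,0],[16.4,-26.6,10,0,0,0],[16.4,-26.6,10,0,0,0],[0,0,30,0,0,0],[0,0,30,0,0,0],[0,0,30,0,0,0]]

```text
time: 4.32
position: [0.6306, -0.2245, 0.1565]
tool_rot: [-0.001, 1.0, 0.0, 0.001]
ft_force: [1.1, 0.1, 0.0]
grip_width: 0.087
grip_force: 0.0
```

Request:
drive_tool:
  deltas:
    - [[0,0,0,0,0,0],[0,0,0,0,0,0]]

```text
time: 4.48
position: [0.6295, -0.2238, 0.1552]
tool_rot: [-0.001, 1.0, 0.001, -0.002]
ft_force: [0.1, -0.4, 0.2]
grip_width: 0.0873
grip_force: 0.0
```

Request:
drive_tool:
  deltas:
    - [[0,0,20,0,0,0],[0,0,20,0,0,0],[0,0,20,0,0,0],[0,0,20,0,0,0],[0,0,20,0,0,0],[0,0,11,0,0,0],[0,0,0,0,0,0]]

```text
time: 5.07
position: [0.6303, -0.2254, 0.0451]
tool_rot: [-0.001, 1.0, 0.0, -0.001]
ft_force: [-0.0, -0.3, -0.4]
grip_width: 0.087
grip_force: 0.0
```

Request:
drive_tool:
  deltas:
    - [[0,0,0,0,0,0],[0,0,0,0,0,0],[0,0,0,0,0,0],[0,0,0,0,0,0],[0,0,0,0,0,0],[0,0,0,0,0,0]]
  gripper: 0
  squeeze: 20

```text
time: 5.57
position: [0.6305, -0.2263, 0.0467]
tool_rot: [0.0, 1.0, 0.0, 0.001]
ft_force: [0.4, 1.5, 4.7]
grip_width: 0.0596
grip_force: 20.0
```

Request:
drive_tool:
  deltas:
    - [[0,0,-10,0,0,0],[0,0,-20,0,0,0],[0,0,-20,0,0,0],[0,0,-10,0,0,0],[-1,12,0,0,0,0],[-2,24,0,0,0,0],[-2,24,0,0,0,0],[-2,24,0,0,0,0]]

```text
time: 6.23
position: [0.636, -0.1411, 0.1045]
tool_rot: [0.0, 1.0, 0.001, -0.001]
ft_force: [0.1, 0.7, -2.2]
grip_width: 0.0597
grip_force: 20.0
```

Request:
drive_tool:
  deltas:
    - [[-2,24,0,0,0,0],[-2,24,0,0,0,0],[-2,24,0,0,0,0],[-2,24,0,0,0,0],[-2,24,0,0,0,0],[-1,19,0,0,0,0],[-1,11,0,0,0,0],[0,0,0,0,0,0]]

```text
time: 6.9
position: [0.648, 0.0105, 0.1046]
tool_rot: [-0.002, 1.0, 0.001, -0.001]
ft_force: [0.1, 0.1, -2.3]
grip_width: 0.0595
grip_force: 20.0
```

Request:
drive_tool:
  deltas:
    - [[0,0,0,0,0,0],[0,0,0,0,0,0]]

```text
time: 7.07
position: [0.6489, 0.0064, 0.1052]
tool_rot: [0.0, 1.0, -0.0, -0.0]
ft_force: [0.3, -0.0, -1.9]
grip_width: 0.0596
grip_force: 20.0
```

```bash
python3 - <<'E'
from h import *
np.set_printoptions(precision=4,suppress=True)
o=sensors.get_obs(); print(o["position"],o["tool_rot"],o["ft_force"],o["grip_width"])
c=cam("side"); p=proj(c,[[.649,.009,.03]])[0].astype(int); print(p)
x,y=p-[70,80]; a=cv2.resize(c["img"][y:y+140,x:x+140,::-1],(560,560),interpolation=cv2.INTER_CUBIC)
cv2.imwrite("pics/s2.png",a)
E
```

```text
[0.6489 0.0064 0.1052] [ 0.0001  1.     -0.0003 -0.0002] [ 0.2845 -0.0374 -1.9199] 0.05962136657527478
[302 201]
```

View pics/s2.png

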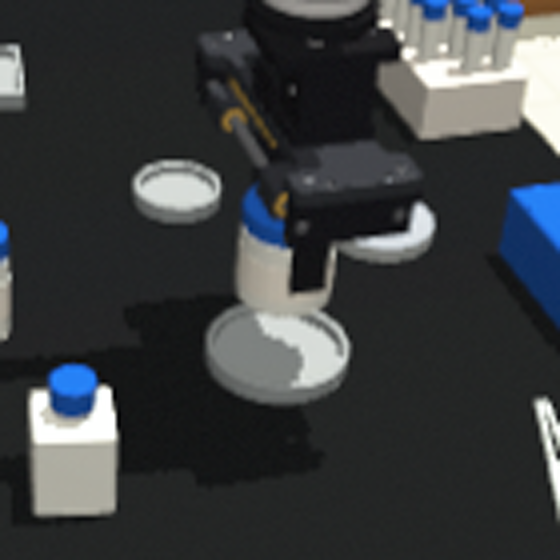

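Side view: jar upright in the jaws just above the large round tray. Lowering.

Request:
drive_tool:
  deltas:
    - [[0,2,14,0,0,0],[0,0,14,0,0,0],[0,0,10,0,0,0],[0,0,6,0,0,0],[0,0,4,0,0,0],[0,0,2,0,0,0],[0,0,1,0,0,0],[0,0,0,0,0,0]]

```text
time: 7.78
position: [0.6493, 0.0091, 0.0548]
tool_rot: [0.0, 1.0, -0.0, 0.0]
ft_force: [-0.7, 0.2, -1.8]
grip_width: 0.0594
grip_force: 20.0
```

Request:
drive_tool:
  deltas:
    - [[0,0,1,0,0,0],[0,0,0,0,0,0],[0,0,0,0,0,0]]

```text
time: 8.03
position: [0.6492, 0.0093, 0.0539]
tool_rot: [-0.0, 1.0, -0.0, 0.0]
ft_force: [0.9, -0.2, -1.4]
grip_width: 0.0596
grip_force: 20.0
```

Request:
drive_tool:
  deltas:
    - [[0,0,1,0,0,0],[0,0,0,0,0,0],[0,0,0,0,0,0]]

```text
time: 8.28
position: [0.6492, 0.0093, 0.0527]
tool_rot: [-0.0, 1.0, 0.0, 0.0]
ft_force: [0.9, -0.1, -1.5]
grip_width: 0.0595
grip_force: 20.0
```

Request:
drive_tool:
  deltas:
    - [[0,0,1,0,0,0],[0,0,0,0,0,0],[0,0,0,0,0,0]]

```text
time: 8.53
position: [0.6492, 0.0093, 0.0527]
tool_rot: [-0.0, 1.0, -0.0, 0.0]
ft_force: [-1.1, 0.4, 5.0]
grip_width: 0.0595
grip_force: 20.0
```

Request:
drive_tool:
  deltas:
    - [[0,0,0.7,0,0,0],[0,0,0,0,0,0],[0,0,0,0,0,0]]

```text
time: 8.78
position: [0.6492, 0.0093, 0.0526]
tool_rot: [-0.0, 1.0, -0.0, 0.0]
ft_force: [-3.1, 0.3, 8.6]
grip_width: 0.0595
grip_force: 20.0
```

Contact. Releasing, rising and looking at the vial and bottle.

Request:
drive_tool:
  deltas:
    - [[0,0,0,0,0,0],[0,0,0,0,0,0],[0,0,0,0,0,0],[0,0,0,0,0,0]]
  gripper: 100

```text
time: 9.12
position: [0.649, 0.0093, 0.0506]
tool_rot: [-0.0, 1.0, 0.0, -0.0]
ft_force: [0.4, -0.1, -0.3]
grip_width: 0.0783
grip_force: 0.0
```

Request:
drive_tool:
  deltas:
    - [[0,0,-10,0,0,0],[0,0,-20,0,0,0],[0,0,-30,0,0,0],[0,0,-30,0,0,0],[0,0,-30,0,0,0],[0,0,-30,0,0,0],[0,0,-30,0,0,0],[0,0,-20,0,0,0]]

```text
time: 9.78
position: [0.65, 0.0092, 0.255]
tool_rot: [-0.0, 1.0, -0.0, 0.002]
ft_force: [1.3, 0.2, -0.4]
grip_width: 0.0873
grip_force: 0.0
```

Request:
drive_tool:
  deltas:
    - [[0,0,0,0,0,0],[0,0,0,0,0,0]]

```text
time: 9.95
position: [0.6496, 0.0092, 0.2528]
tool_rot: [-0.0, 1.0, -0.0, 0.002]
ft_force: [0.6, -0.2, -0.2]
grip_width: 0.0873
grip_force: 0.0
```

```bash
python3 - <<'E'
from h import *
np.set_printoptions(precision=4,suppress=True)
c=cam("wrist"); o=sensors.get_obs(); print(o["position"],o["tool_rot"],o["grip_width"])
cv2.imwrite("pics/w4.png",cv2.resize(c["img"][:,:,::-1],None,fx=1.5,fy=1.5)); np.save("w4.npy",c,allow_pickle=True)
E
```

```text
[0.6486 0.0093 0.2509] [-0.0001  1.      0.     -0.0001] 0.0869021280052741
```

View pics/w4.png

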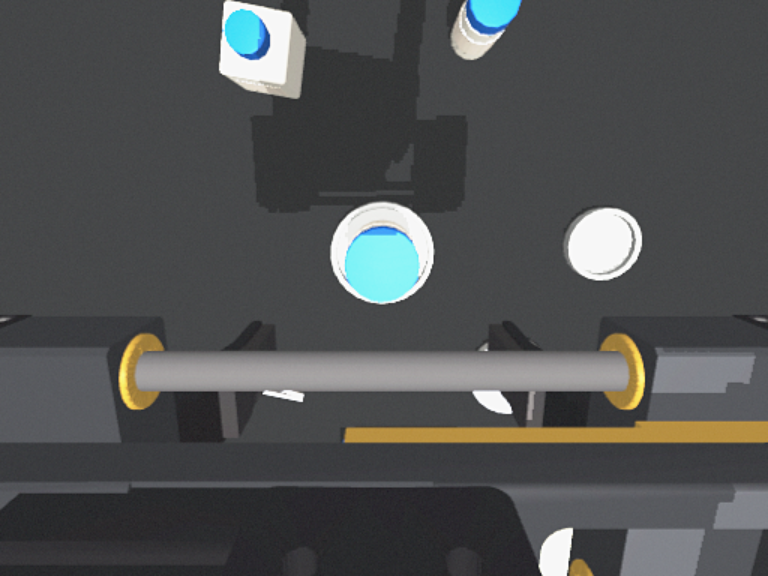

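The jar stands in its tray, lid at (382,262). The bottle is at (248,32) and the vial cap at (494,5) is cut off by the frame. I'll shift inward to get both.

Request:
drive_tool:
  deltas:
    - [[20,10,-5,0,0,0],[30,20,-10,0,0,0],[30,20,-10,0,0,0],[20,10,-5,0,0,0],[0,0,0,0,0,0],[0,0,0,0,0,0],[0,0,0,0,0,0]]

```text
time: 10.58
position: [0.5492, 0.069, 0.2797]
tool_rot: [-0.0, 1.0, -0.0, -0.001]
ft_force: [0.3, 0.2, 0.1]
grip_width: 0.087
grip_force: 0.0
```

```bash
python3 - <<'E'
from h import *
np.set_printoptions(precision=4,suppress=True)
c=cam("wrist"); o=sensors.get_obs(); print(o["position"],o["tool_rot"],o["grip_width"])
cv2.imwrite("pics/w5.png",cv2.resize(c["img"][:,:,::-1],None,fx=1.5,fy=1.5)); np.save("w5.npy",c,allow_pickle=True)
E
```

```text
[0.5496 0.0688 0.2798] [ 0.0001  1.     -0.0001 -0.0006] 0.08719664692159154
```

View pics/w5.png

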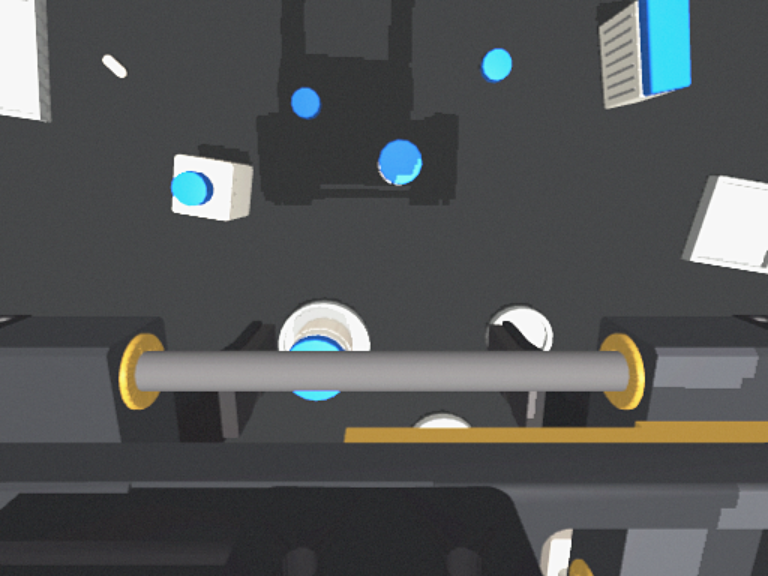

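The wrist view shows the vial cap at (400,161), the bottle cap at (191,188) with body-top corners near (174,155), (234,165), (230,219) and (172,212), and the square tray at right.

```bash
python3 - <<'E'
from h import *
np.set_printoptions(precision=4,suppress=True)
w=np.load("w5.npy",allow_pickle=True).item(); im=w["img"].astype(int); bl=im[:,:,2]-im[:,:,0]>60
for n,u,v,z in(("vial",400,161,.08),("bcap",191,188,.084)):
    cn,p=blob(w,bl,u/1.5,v/1.5,z); print(n,cv2.fitEllipse(p))
q=back(w,np.array([(174,155),(234,165),(230,219),(172,212)])/1.5,.06); print(q,q.mean(0),np.linalg.norm(q-np.roll(q,-1,0),axis=1))
print([np.degrees(np.arctan2(*(q[b]-q[a])[::-1])) for a,b in((0,1),(3,2),(1,2),(0,3))])
E
```

```text
vial ((468.4049072265625, 83.1053695678711), (32.41976547241211, 33.08073425292969), 136.80455017089844)
bcap ((488.4378967285156, -78.92218017578125), (25.47938346862793, 32.34757614135742), 0.6392540335655212)
[[ 0.4627 -0.1009]
 [ 0.4705 -0.0525]
 [ 0.5145 -0.0596]
 [ 0.5087 -0.1081]] [ 0.4891 -0.0802] [0.0491 0.0446 0.0488 0.0466]
[np.float64(80.78491402312694), np.float64(83.12869068172955), np.float64(-9.192088813644716), np.float64(-8.876080950069781)]
```

Request:
drive_tool:
  deltas:
    - [[20,3.5,15,0,0,0],[20,3.5,15,0,0,0],[20,3.5,15,0,0,0],[21,3.5,15,0,0,0],[0,0,30,0,0,0],[0,0,30,0,0,0],[0,0,20,0,0,0],[0,0,0,0,0,0]]

```text
time: 11.3
position: [0.4662, 0.0826, 0.1368]
tool_rot: [0.001, 1.0, 0.0, -0.004]
ft_force: [-0.4, 0.2, -0.3]
grip_width: 0.0874
grip_force: 0.0
```

Request:
drive_tool:
  deltas:
    - [[0,0,20,0,0,0],[0,0,20,0,0,0],[0,0,20,0,0,0],[0,0,20,0,0,0],[0,0,10,0,0,0],[0,0,0,0,0,0],[0,0,0,0,0,0]]

```text
time: 11.88
position: [0.4687, 0.083, 0.0509]
tool_rot: [0.0, 1.0, -0.0, -0.0]
ft_force: [-0.2, 0.2, -0.2]
grip_width: 0.0872
grip_force: 0.0
```

Request:
drive_tool:
  deltas:
    - [[0,0,0,0,0,0],[0,0,0,0,0,0],[0,0,0,0,0,0],[0,0,0,0,0,0],[0,0,0,0,0,0],[0,0,0,0,0,0],[0,0,0,0,0,0],[0,0,0,0,0,0]]
  gripper: 0
  squeeze: 15

```text
time: 12.55
position: [0.468, 0.0833, 0.0509]
tool_rot: [-0.0, 1.0, -0.0, 0.0]
ft_force: [0.6, 0.2, 0.6]
grip_width: 0.0418
grip_force: 0.0
```

Request:
drive_tool:
  deltas:
    - [[0,0,0,0,0,0],[0,0,0,0,0,0],[0,0,0,0,0,0],[0,0,0,0,0,0]]

```text
time: 12.88
position: [0.468, 0.0833, 0.0508]
tool_rot: [-0.0, 1.0, 0.0, -0.0]
ft_force: [-0.4, -0.5, 0.6]
grip_width: 0.0337
grip_force: 15.0
```

Request:
drive_tool:
  deltas:
    - [[0,0,-8,0,0,0],[0,0,-20,0,0,0],[0,0,-22,0,0,0],[0,0,-10,0,0,0],[-8.7,6.7,0,0,0,0],[-17,12.5,0,0,0,0],[-17,12.5,0,0,0,0],[-17,12.5,0,0,0,0]]

```text
time: 13.55
position: [0.5287, 0.1283, 0.1107]
tool_rot: [0.0, 1.0, 0.0, -0.0]
ft_force: [1.0, -0.9, 0.2]
grip_width: 0.0336
grip_force: 15.0
```

Request:
drive_tool:
  deltas:
    - [[-17,12.5,0,0,0,0],[-17,12.5,0,0,0,0],[-17,12.5,0,0,0,0],[-17,12.5,0,0,0,0],[-17,12.5,0,0,0,0],[-17,12.5,0,0,0,0],[-11,7.5,0,0,0,0],[0,0,0,0,0,0]]

```text
time: 14.22
position: [0.6434, 0.2121, 0.1102]
tool_rot: [-0.001, 1.0, 0.001, 0.002]
ft_force: [0.6, 0.2, -0.8]
grip_width: 0.0338
grip_force: 15.0
```

Request:
drive_tool:
  deltas:
    - [[0,0,0,0,0,0],[0,0,0,0,0,0]]

```text
time: 14.38
position: [0.6392, 0.2097, 0.1099]
tool_rot: [-0.0, 1.0, -0.0, -0.001]
ft_force: [-0.0, -0.5, -0.9]
grip_width: 0.034
grip_force: 15.0
```

```bash
python3 - <<'E'
from h import *
np.set_printoptions(precision=4,suppress=True)
c=cam("scene"); o=sensors.get_obs(); print(o["position"],o["tool_rot"],o["ft_force"],o["grip_width"])
x,y=proj(c,[[.6407,.21,.04]])[0].astype(int)-60; cv2.imwrite("pics/s3.png",cv2.resize(c["img"][y:y+120,x:x+120,::-1],(480,480),interpolation=cv2.INTER_CUBIC))
E
```

```text
[0.6392 0.2095 0.1101] [-0.      1.     -0.0003 -0.0014] [ 0.6412 -0.2857 -1.6607] 0.033397671781370264
```

View pics/s3.png

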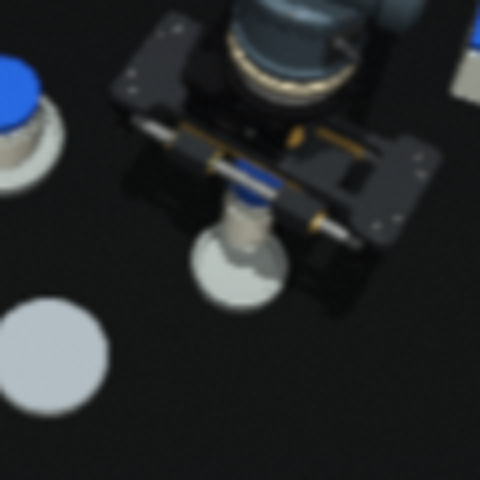

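The vial is held above the small round tray. Lowering.

Request:
drive_tool:
  deltas:
    - [[0,0,14,0,0,0],[0,0,14,0,0,0],[0,0,10,0,0,0],[0,0,6,0,0,0],[0,0,4,0,0,0],[0,0,2,0,0,0],[0,0,1,0,0,0],[0,0,0,0,0,0]]

```text
time: 15.1
position: [0.6409, 0.21, 0.0599]
tool_rot: [-0.0, 1.0, 0.0, 0.0]
ft_force: [-0.1, -0.0, 0.1]
grip_width: 0.0335
grip_force: 15.0
```

Request:
drive_tool:
  deltas:
    - [[0,0,1,0,0,0],[0,0,0,0,0,0],[0,0,1,0,0,0],[0,0,0,0,0,0],[0,0,0,0,0,0]]

```text
time: 15.52
position: [0.6407, 0.21, 0.058]
tool_rot: [-0.0, 1.0, 0.0, 0.0]
ft_force: [1.0, -0.5, -1.0]
grip_width: 0.0336
grip_force: 15.0
```

Request:
drive_tool:
  deltas:
    - [[0,0,1,0,0,0],[0,0,0,0,0,0],[0,0,0,0,0,0]]

```text
time: 15.77
position: [0.6408, 0.21, 0.0569]
tool_rot: [-0.0, 1.0, 0.0, 0.0]
ft_force: [-0.7, -0.2, -0.4]
grip_width: 0.0335
grip_force: 15.0
```

Request:
drive_tool:
  deltas:
    - [[0,0,0.6,0,0,0],[0,0,0,0,0,0],[0,0,0,0,0,0]]

```text
time: 16.02
position: [0.6409, 0.21, 0.0569]
tool_rot: [-0.0, 1.0, 0.0, 0.0]
ft_force: [-0.1, -0.5, 5.0]
grip_width: 0.0337
grip_force: 15.0
```

Request:
drive_tool:
  deltas:
    - [[0,0,0.6,0,0,0],[0,0,0,0,0,0],[0,0,0,0,0,0]]

```text
time: 16.27
position: [0.6409, 0.21, 0.0569]
tool_rot: [-0.0, 1.0, 0.0, 0.0]
ft_force: [-3.0, -0.3, 8.2]
grip_width: 0.0335
grip_force: 15.0
```

Request:
drive_tool:
  deltas:
    - [[0,0,0,0,0,0],[0,0,0,0,0,0],[0,0,0,0,0,0],[0,0,0,0,0,0],[0,0,0,0,0,0],[0,0,0,0,0,0]]
  gripper: 100

```text
time: 16.77
position: [0.6406, 0.21, 0.0553]
tool_rot: [-0.0, 1.0, -0.0, -0.0]
ft_force: [0.2, -0.7, 0.0]
grip_width: 0.0659
grip_force: 0.0
```

Request:
drive_tool:
  deltas:
    - [[0,0,-10,0,0,0],[0,0,-30,0,0,0],[0,0,-35,0,0,0],[0,0,-35,0,0,0],[0,0,-35,0,0,0],[0,0,-5,0,0,0],[13,-24,0,0,0,0],[13,-24,0,0,0,0]]

```text
time: 17.43
position: [0.6154, 0.1626, 0.2077]
tool_rot: [-0.001, 1.0, 0.0, 0.002]
ft_force: [0.3, -1.1, -0.6]
grip_width: 0.087
grip_force: 0.0
```

Request:
drive_tool:
  deltas:
    - [[14,-26,0,0,0,0],[14,-26,0,0,0,0],[14,-26,0,0,0,0],[14,-26,0,0,0,0],[14,-26,0,0,0,0],[14,-26,0,0,0,0],[14,-26,0,0,0,0],[14,-26,0,0,0,0]]

```text
time: 18.1
position: [0.5019, -0.0471, 0.2062]
tool_rot: [-0.0, 1.0, -0.0, 0.0]
ft_force: [1.0, -0.5, 0.6]
grip_width: 0.087
grip_force: 0.0
```

Request:
drive_tool:
  deltas:
    - [[14,-26,0,0,0,0],[0,0,0,0,0,0.075],[0,0,0,0,0,0.075],[0,0,0,0,0,0],[0,0,0,0,0,0]]

```text
time: 18.52
position: [0.4888, -0.0722, 0.206]
tool_rot: [0.074, 0.997, -0.0, 0.0]
ft_force: [-1.3, 0.2, 0.5]
grip_width: 0.0866
grip_force: 0.0
```

```bash
python3 - <<'E'
from h import *
np.set_printoptions(precision=4,suppress=True)
o=sensors.get_obs();M=R.from_quat(o["tool_rot"]).as_matrix();p=o["position"]; print(p,M)
print("tool mm to bottle",M.T@(np.array([.489,-.080,.043])-p)*1000)
E
```

```text
[ 0.4888 -0.0722  0.206 ] [[-0.989   0.1476  0.0005]
 [ 0.1476  0.989  -0.0002]
 [-0.0006 -0.0002 -1.    ]]
tool mm to bottle [ -1.2975  -7.648  163.0202]
```

Request:
drive_tool:
  deltas:
    - [[-1,-4,20,0,0,0],[0,-3.6,20,0,0,0],[0,0,30,0,0,0],[0,0,25,0,0,0],[0,0,20,0,0,0],[0,0,20,0,0,0],[0,0,16,0,0,0],[0,0,9,0,0,0]]

```text
time: 19.18
position: [0.4882, -0.079, 0.044]
tool_rot: [0.074, 0.997, 0.0, -0.001]
ft_force: [-0.5, 0.2, 0.9]
grip_width: 0.087
grip_force: 0.0
```

Request:
drive_tool:
  deltas:
    - [[0,0,0,0,0,0],[0,0,0,0,0,0]]

```text
time: 19.35
position: [0.4888, -0.0795, 0.0456]
tool_rot: [0.074, 0.997, 0.0, -0.0]
ft_force: [-0.0, -0.0, 0.4]
grip_width: 0.0869
grip_force: 0.0
```

Request:
drive_tool:
  deltas:
    - [[0,0,0,0,0,0],[0,0,0,0,0,0],[0,0,0,0,0,0],[0,0,0,0,0,0],[0,0,0,0,0,0],[0,0,0,0,0,0],[0,0,0,0,0,0],[0,0,0,0,0,0]]
  gripper: 0
  squeeze: 20

```text
time: 20.02
position: [0.4888, -0.0799, 0.0459]
tool_rot: [0.075, 0.997, -0.0, 0.0]
ft_force: [-0.5, -0.1, 2.7]
grip_width: 0.0477
grip_force: 20.0
```

Request:
drive_tool:
  deltas:
    - [[0,0,0,0,0,0],[0,0,0,0,0,0]]

```text
time: 20.18
position: [0.4888, -0.0799, 0.0459]
tool_rot: [0.075, 0.997, -0.0, 0.0]
ft_force: [-0.6, -1.3, 3.4]
grip_width: 0.0476
grip_force: 20.0
```

Request:
drive_tool:
  deltas:
    - [[0,0,-8,0,0,0],[0,0,-20,0,0,0],[0,0,-30,0,0,0],[0,0,-30,0,0,0],[0,0,-30,0,0,0],[0,0,-30,0,0,0],[-3,15,-12,0,0,0],[-6,25,0,0,0,0]]

```text
time: 20.85
position: [0.5049, -0.043, 0.2094]
tool_rot: [0.076, 0.997, -0.001, 0.003]
ft_force: [0.6, -0.3, -0.6]
grip_width: 0.0477
grip_force: 20.0
```

Request:
drive_tool:
  deltas:
    - [[-6.5,31,0,0,0,0],[-6.5,31,0,0,0,0],[-6.5,31,0,0,0,0],[-6.5,31,0,0,0,0],[-6.5,31,0,0,0,0],[-6.5,31,0,0,0,0],[-6.5,31,0,0,0,0],[-6.5,31,0,0,0,0]]

```text
time: 21.52
position: [0.5913, 0.1976, 0.2055]
tool_rot: [0.075, 0.997, -0.0, -0.001]
ft_force: [0.5, -0.4, -0.8]
grip_width: 0.0477
grip_force: 20.0
```

Request:
drive_tool:
  deltas:
    - [[-6.5,31,0,0,0,0],[-6.5,31,0,0,0,0],[-6.5,31,0,0,0,0],[-6.5,31,0,0,0,0],[-6.5,31,0,0,0,0],[-6,25,0,0,0,0],[-3,12,0,0,0,0],[0,0,0,0,0,0]]

```text
time: 22.18
position: [0.6612, 0.3827, 0.2047]
tool_rot: [0.073, 0.997, 0.001, -0.0]
ft_force: [-0.3, -0.4, -1.5]
grip_width: 0.0483
grip_force: 20.0
```

Request:
drive_tool:
  deltas:
    - [[0,0,0,0,0,0],[0,0,0,0,0,0]]

```text
time: 22.35
position: [0.6607, 0.3784, 0.2051]
tool_rot: [0.075, 0.997, -0.001, -0.001]
ft_force: [0.9, -0.3, -1.4]
grip_width: 0.0477
grip_force: 20.0
```

```bash
python3 - <<'E'
from h import *
np.set_printoptions(precision=4,suppress=True)
c=cam("wrist"); o=sensors.get_obs(); print(o["position"],o["tool_rot"],o["grip_width"],o["ft_force"])
cv2.imwrite("pics/w6.png",cv2.resize(c["img"][:,:,::-1],None,fx=1.5,fy=1.5)); np.save("w6.npy",c,allow_pickle=True)
E
```

```text
[0.6609 0.3782 0.2054] [ 0.0753  0.9972 -0.0006 -0.0009] 0.048133008111190624 [-0.4527  0.0092 -1.358 ]
```

View pics/w6.png

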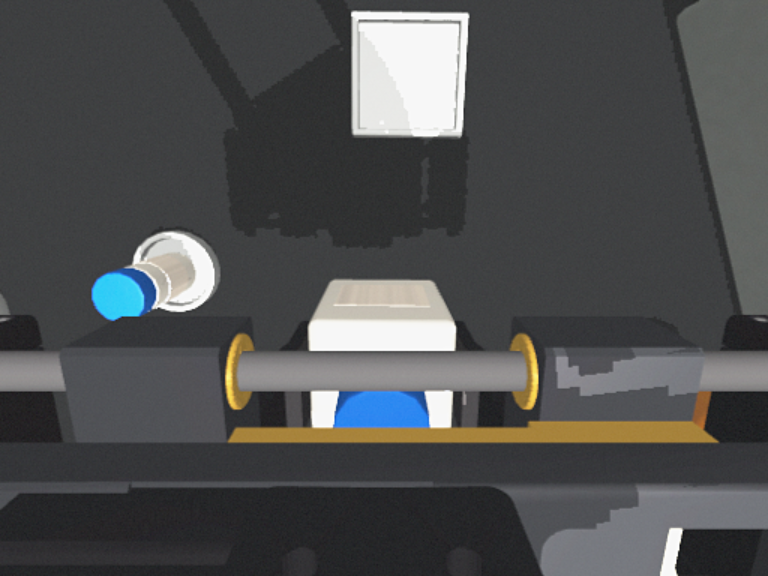

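The vial stands in its tray. The square tray's rim corners are at about (352,12), (469,13), (462,136) and (352,135), nearly aligned with the held bottle.

```bash
python3 - <<'E'
from h import *
np.set_printoptions(precision=4,suppress=True)
w=np.load("w6.npy",allow_pickle=True).item(); im=w["img"]
cn,p=blob(w,im.min(2)>95,410/1.5,80/1.5,.014); r=cv2.minAreaRect(p); print(r)
q=cv2.approxPolyDP(cn[:,None],6,True)[:,0]; b=back(w,q,.014); print(q*1.5,b,b.mean(0),np.linalg.norm(b-np.roll(b,-1,0),axis=1))
d=b-np.roll(b,-1,0); print(np.degrees(np.arctan2(d[:,1],d[:,0])))
o=sensors.get_obs();M=R.from_quat(o["tool_rot"]).as_matrix();print(M.T@(np.r_[b.mean(0),o["position"][2]]-o["position"])*1000, np.degrees(np.arctan2(M[1,1],M[0,1])))
E
```

```text
((525.3505249023438, 417.69647216796875), (82.30105590820312, 83.26261138916016), 80.4855728149414)
[[352.5  10.5]
 [352.5 133.5]
 [459.  136.5]
 [468.   13.5]] [[0.4782 0.3851]
 [0.5581 0.3716]
 [0.5721 0.4497]
 [0.4921 0.4644]] [0.5251 0.4177] [0.0811 0.0793 0.0813 0.0806]
[ 170.4435 -100.1488  -10.4659   80.0196]
[140.1472  18.6893   0.1991] 81.36263642169088
```

Request:
drive_tool:
  deltas:
    - [[10,1.3,0,0,0,0.02],[20,2.6,0,0,0,0],[22,3,0,0,0,0],[22,3,0,0,0,0],[22,3,0,0,0,0],[20,2.6,0,0,0,0],[16,2,10,0,0,0],[8,1.2,20,0,0,0]]

```text
time: 23.07
position: [0.5259, 0.4217, 0.1789]
tool_rot: [0.085, 0.996, 0.001, 0.002]
ft_force: [-0.2, 0.4, -1.6]
grip_width: 0.0478
grip_force: 20.0
```

Request:
drive_tool:
  deltas:
    - [[0,0,25,0,0,0],[0,0,25,0,0,0],[0,0,25,0,0,0],[0,0,12,0,0,0],[0,0,5,0,0,0],[0,0,0,0,0,0],[0,0,0,0,0,0]]

```text
time: 23.65
position: [0.5276, 0.4214, 0.0847]
tool_rot: [0.085, 0.996, 0.0, 0.001]
ft_force: [0.7, -0.4, -1.8]
grip_width: 0.0477
grip_force: 20.0
```

```bash
python3 - <<'E'
from h import *
np.set_printoptions(precision=4,suppress=True)
o=sensors.get_obs();M=R.from_quat(o["tool_rot"]).as_matrix();print(o["position"],o["ft_force"],M.T@(np.r_[.5251,.4177,.0519]-o["position"])*1000, np.degrees(np.arctan2(M[1,1],M[0,1])))
E
```

```text
[0.5276 0.4214 0.0847] [ 0.6514 -0.3734 -1.7515] [ 1.8879 -4.1287 32.8422] 80.23144312516222
```

Request:
drive_tool:
  deltas:
    - [[2,-4,10,0,0,0],[0,0,10,0,0,0],[0,0,6,0,0,0],[0,0,3,0,0,0],[0,0,1,0,0,0],[0,0,0,0,0,0],[0,0,0,0,0,0]]

```text
time: 24.23
position: [0.5244, 0.4182, 0.054]
tool_rot: [0.085, 0.996, 0.0, 0.0]
ft_force: [0.5, -0.6, -1.7]
grip_width: 0.0478
grip_force: 20.0
```

Request:
drive_tool:
  deltas:
    - [[0,0,1,0,0,0],[0,0,0,0,0,0],[0,0,0,0,0,0]]

```text
time: 24.48
position: [0.5241, 0.418, 0.0528]
tool_rot: [0.085, 0.996, 0.0, 0.0]
ft_force: [-0.6, 0.5, -0.3]
grip_width: 0.0479
grip_force: 20.0
```

Request:
drive_tool:
  deltas:
    - [[0,0,1,0,0,0],[0,0,0,0,0,0],[0,0,0,0,0,0]]

```text
time: 24.73
position: [0.5243, 0.4181, 0.052]
tool_rot: [0.085, 0.996, 0.0, 0.0]
ft_force: [0.2, -0.1, 0.9]
grip_width: 0.0481
grip_force: 20.0
```

Request:
drive_tool:
  deltas:
    - [[0,0,0.6,0,0,0],[0,0,0,0,0,0],[0,0,0,0,0,0]]

```text
time: 24.98
position: [0.5243, 0.4181, 0.0519]
tool_rot: [0.085, 0.996, 0.0, 0.0]
ft_force: [-1.2, -0.6, 5.5]
grip_width: 0.0479
grip_force: 20.0
```

Request:
drive_tool:
  deltas:
    - [[0,0,0,0,0,0],[0,0,0,0,0,0],[0,0,0,0,0,0],[0,0,0,0,0,0],[0,0,0,0,0,0]]
  gripper: 100

```text
time: 25.4
position: [0.5239, 0.4178, 0.0507]
tool_rot: [0.085, 0.996, -0.0, -0.0]
ft_force: [0.3, 0.2, 0.6]
grip_width: 0.0736
grip_force: 0.0
```

Request:
drive_tool:
  deltas:
    - [[0,0,-10,0,0,0],[0,0,-30,0,0,0],[0,0,-35,0,0,0],[0,0,-35,0,0,0],[0,0,-35,0,0,0],[0,0,-35,0,0,0],[-4,-30,-10,0,0,0],[-4,-30,-10,0,0,0]]

```text
time: 26.07
position: [0.5227, 0.3585, 0.2548]
tool_rot: [0.083, 0.997, 0.002, 0.003]
ft_force: [-0.1, 0.3, -1.0]
grip_width: 0.087
grip_force: 0.0
```

Request:
drive_tool:
  deltas:
    - [[-4,-30,0,0,0,0],[-4,-27,0,0,0,0],[0,0,0,0,0,-0.12],[0,0,0,0,0,-0.12],[0,0,0,0,0,-0.118],[0,0,0,0,0,0],[0,0,0,0,0,0],[0,0,0,0,0,0]]

```text
time: 26.73
position: [0.52, 0.3, 0.2514]
tool_rot: [-0.093, 0.996, 0.0, 0.0]
ft_force: [0.3, -1.2, 0.0]
grip_width: 0.0869
grip_force: 0.0
```

```bash
python3 - <<'E'
from h import *
np.set_printoptions(precision=4,suppress=True)
c=cam("wrist"); o=sensors.get_obs(); print(o["position"],o["tool_rot"],o["grip_width"],o["q"])
cv2.imwrite("pics/w7.png",cv2.resize(c["img"][:,:,::-1],None,fx=1.5,fy=1.5)); np.save("w7.npy",c,allow_pickle=True)
E
```

```text
[0.52   0.3    0.2513] [-0.0931  0.9957  0.      0.0001] 0.08681714395877595 [ 0.3374  0.4865  1.4895 -0.      1.1655 -1.4199]
```

View pics/w7.png

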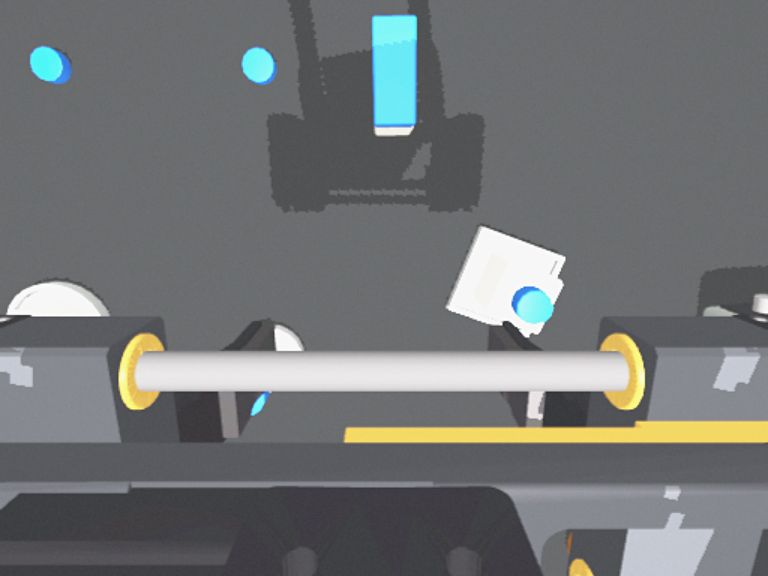

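The bottle stands in the square tray. The box lid spans (373,15)–(416,124), aligned with the jaws.

```bash
python3 - <<'E'
from h import *
np.set_printoptions(precision=4,suppress=True)
w=np.load("w7.npy",allow_pickle=True).item(); im=w["img"].astype(int)
b=back(w,np.array([(373,15),(416,15),(415,124),(375,124)])/1.5,.072); print(b,b.mean(0),np.linalg.norm(b-np.roll(b,-1,0),axis=1))
d=b-np.roll(b,-1,0); print(np.degrees(np.arctan2(d[:,1],d[:,0])))
o=sensors.get_obs();M=R.from_quat(o["tool_rot"]).as_matrix();print(M.T@(np.r_[b.mean(0),.046]-o["position"])*1000, np.degrees(np.arctan2(M[1,1],M[0,1])))
E
```

```text
[[0.3498 0.2622]
 [0.3445 0.2906]
 [0.4121 0.304 ]
 [0.4174 0.276 ]] [0.3809 0.2832] [0.0289 0.069  0.0285 0.069 ]
[ -79.3722 -168.7905  100.6397   11.5558]
[139.7585   9.2454 205.2412] 100.68517076851089
```

Request:
drive_tool:
  deltas:
    - [[20,1.5,0,0,0,0],[30,2,5,0,0,0],[30,2,10,0,0,0],[30,2,10,0,0,0],[20,1.2,15,0,0,0],[10,0.5,25,0,0,0],[0,0,30,0,0,0],[0,0,0,0,0,0]]

```text
time: 27.45
position: [0.3772, 0.2815, 0.1526]
tool_rot: [-0.094, 0.996, -0.001, -0.004]
ft_force: [-0.6, 0.4, -0.2]
grip_width: 0.087
grip_force: 0.0
```

Request:
drive_tool:
  deltas:
    - [[0,0,25,0,0,0],[0,0,25,0,0,0],[0,0,20,0,0,0],[0,0,20,0,0,0],[0,0,13,0,0,0],[0,0,7,0,0,0],[0,0,0,0,0,0],[0,0,0,0,0,0]]

```text
time: 28.12
position: [0.3817, 0.2831, 0.0466]
tool_rot: [-0.094, 0.996, 0.0, 0.0]
ft_force: [0.3, 1.0, -0.1]
grip_width: 0.0871
grip_force: 0.0
```

Request:
drive_tool:
  deltas:
    - [[0,0,0,0,0,0],[0,0,0,0,0,0],[0,0,0,0,0,0],[0,0,0,0,0,0],[0,0,0,0,0,0],[0,0,0,0,0,0],[0,0,0,0,0,0],[0,0,0,0,0,0]]
  gripper: 0
  squeeze: 20

```text
time: 28.78
position: [0.3808, 0.2827, 0.0461]
tool_rot: [-0.094, 0.996, -0.0, -0.0]
ft_force: [0.2, 0.6, 0.5]
grip_width: 0.0416
grip_force: 0.0
```

Request:
drive_tool:
  deltas:
    - [[0,0,0,0,0,0],[0,0,0,0,0,0],[0,0,0,0,0,0],[0,0,0,0,0,0]]

```text
time: 29.12
position: [0.3808, 0.2827, 0.046]
tool_rot: [-0.094, 0.996, -0.0, -0.0]
ft_force: [0.6, 0.5, -0.3]
grip_width: 0.03
grip_force: 19.9
```

Request:
drive_tool:
  deltas:
    - [[0,0,-8,0,0,0],[0,0,-20,0,0,0],[0,0,-30,0,0,0],[0,0,-30,0,0,0],[0,0,-30,0,0,0.06],[0,0,-22,0,0,0.067],[0,0,-10,0,0,0.06],[-6,-16,0,0,0,0]]

```text
time: 29.78
position: [0.3875, 0.2687, 0.1993]
tool_rot: [-0.001, 1.0, 0.002, 0.003]
ft_force: [-0.7, -1.1, -1.5]
grip_width: 0.0301
grip_force: 19.9
```

Request:
drive_tool:
  deltas:
    - [[-9,-26,0,0,0,0],[-10,-31,0,0,0,0],[-10,-31,0,0,0,0],[-10,-31,0,0,0,0],[-10,-31,0,0,0,0],[-10,-31,0,0,0,0],[-10,-31,0,0,0,0],[-10,-31,0,0,0,0]]

```text
time: 30.45
position: [0.4658, 0.0223, 0.1964]
tool_rot: [-0.001, 1.0, 0.0, -0.0]
ft_force: [0.6, -0.2, -1.0]
grip_width: 0.0299
grip_force: 19.9
```

Request:
drive_tool:
  deltas:
    - [[-10,-31,0,0,0,0],[-10,-31,0,0,0,0],[-10,-31,0,0,0,0],[-10,-31,0,0,0,0],[-10,-31,0,0,0,0],[-10,-31,0,0,0,0],[-10,-31,0,0,0,0],[-10,-26,0,0,0,0]]

```text
time: 31.12
position: [0.5462, -0.2212, 0.1963]
tool_rot: [-0.0, 1.0, -0.0, -0.0]
ft_force: [0.6, -0.2, -1.3]
grip_width: 0.0297
grip_force: 19.9
```

Request:
drive_tool:
  deltas:
    - [[-5,-15,0,0,0,0],[-3,-8,0,0,0,0],[0,0,0,0,0,0],[0,0,0,0,0,0],[0,0,0,0,0,0]]

```text
time: 31.53
position: [0.5535, -0.2403, 0.1959]
tool_rot: [-0.001, 1.0, 0.001, -0.001]
ft_force: [0.3, 0.3, -1.5]
grip_width: 0.0304
grip_force: 19.9
```

```bash
python3 - <<'E'
from h import *
np.set_printoptions(precision=4,suppress=True)
c=cam("wrist"); o=sensors.get_obs(); print(o["position"],o["tool_rot"],o["grip_width"],o["q"])
cv2.imwrite("pics/w8.png",cv2.resize(c["img"][:,:,::-1],None,fx=1.5,fy=1.5)); np.save("w8.npy",c,allow_pickle=True)
E
```

```text
[ 0.5536 -0.2402  0.196 ] [-0.0012  1.      0.0007 -0.0007] 0.03007427268899644 [-0.5945  0.5569  1.5348  0.0003  1.0518 -2.1679]
```

View pics/w8.png

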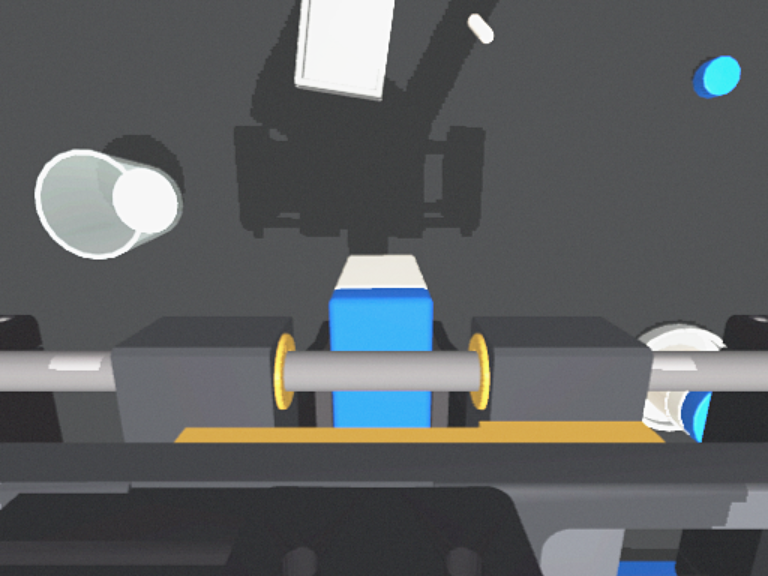

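The oblong tray is cut off at the top, with near rim corners at (296,85) and (382,98), and the beaker is undisturbed. I'll move in 60 mm and fit it numerically.

Request:
drive_tool:
  deltas:
    - [[15,0,0,0,0,0],[25,0,0,0,0,0],[20,0,0,0,0,0],[0,0,0,0,0,0],[0,0,0,0,0,0],[0,0,0,0,0,0]]

```text
time: 32.08
position: [0.4951, -0.2417, 0.1966]
tool_rot: [-0.001, 1.0, -0.0, 0.001]
ft_force: [1.0, -1.5, -1.2]
grip_width: 0.0301
grip_force: 19.9
```

```bash
python3 - <<'E'
from h import *
np.set_printoptions(precision=4,suppress=True)
c=cam("wrist"); o=sensors.get_obs(); print(o["position"],o["tool_rot"]); im=c["img"]
u,v=proj(c,[[.38,-.268,.006]])[0]; print(u,v)
cn,p=blob(c,im.min(2)>110,u,v,.014); print(cv2.minAreaRect(p))
q=cv2.approxPolyDP(cn[:,None],6,True)[:,0]; b=back(c,q,.014); print(q,b,b.mean(0),np.linalg.norm(b-np.roll(b,-1,0),axis=1))
d=b-np.roll(b,-1,0); print(np.degrees(np.arctan2(d[:,1],d[:,0])))
M=R.from_quat(o["tool_rot"]).as_matrix();print(M.T@(np.r_[b.mean(0),.052]-o["position"])*1000, np.degrees(np.arctan2(M[1,1],M[0,1])))
E
```

```text
[ 0.4954 -0.2419  0.1965] [-0.0011  1.     -0.0004  0.0008]
230.8428425073056 74.10300834484097
((374.587158203125, -264.4557800292969), (62.49866485595703, 102.33940887451172), 81.76433563232422)
[[211  10]
 [200 111]
 [255 120]
 [269  20]] [[ 0.3202 -0.2865]
 [ 0.4193 -0.3022]
 [ 0.4289 -0.2413]
 [ 0.3292 -0.2272]] [ 0.3744 -0.2643] [0.1004 0.0616 0.1006 0.0599]
[170.9831 -98.9109  -8.0642  81.3305]
[121.2961 -21.9973 144.3395] 90.12215471871505
```

Request:
drive_tool:
  deltas:
    - [[15,-3,0,0,0,0],[28,-5,0,0,0,0],[30,-5,0,0,0,0],[28,-5,0,0,0,0],[20,-4,0,0,0,0],[0,0,10,0,0,0.075],[0,0,20,0,0,0.075],[0,0,25,0,0,0]]

```text
time: 32.8
position: [0.3753, -0.2662, 0.142]
tool_rot: [0.076, 0.997, -0.002, 0.002]
ft_force: [-0.8, -0.4, 0.0]
grip_width: 0.0299
grip_force: 19.9
```

Request:
drive_tool:
  deltas:
    - [[0,0,25,0,0,0],[0,0,20,0,0,0],[0,0,10,0,0,0],[0,0,0,0,0,0],[0,0,0,0,0,0],[0,0,0,0,0,0]]

```text
time: 33.3
position: [0.3744, -0.2649, 0.0866]
tool_rot: [0.074, 0.997, -0.001, 0.001]
ft_force: [-1.0, 0.9, -1.0]
grip_width: 0.03
grip_force: 19.9
```

```bash
python3 - <<'E'
from h import *
np.set_printoptions(precision=4,suppress=True)
o=sensors.get_obs();M=R.from_quat(o["tool_rot"]).as_matrix();print(o["position"],o["ft_force"],M.T@(np.r_[.3745,-.2644,.052]-o["position"])*1000, np.degrees(np.arctan2(M[1,1],M[0,1])))
E
```

```text
[ 0.3744 -0.2649  0.0866] [-0.9925  0.8619 -0.9612] [ 0.052   0.5571 34.5582] 81.50842753638815
```

Request:
drive_tool:
  deltas:
    - [[0,0,10,0,0,0],[0,0,10,0,0,0],[0,0,6,0,0,0],[0,0,3,0,0,0],[0,0,2,0,0,0],[0,0,0,0,0,0],[0,0,0,0,0,0]]

```text
time: 33.88
position: [0.3737, -0.2645, 0.0554]
tool_rot: [0.074, 0.997, -0.0, 0.0]
ft_force: [-0.1, 0.2, -2.0]
grip_width: 0.0299
grip_force: 19.9
```

Request:
drive_tool:
  deltas:
    - [[0,0,1,0,0,0],[0,0,0,0,0,0],[0,0,0,0,0,0]]

```text
time: 34.13
position: [0.3735, -0.2644, 0.0542]
tool_rot: [0.074, 0.997, -0.0, 0.0]
ft_force: [0.7, 0.5, -0.8]
grip_width: 0.0298
grip_force: 19.9
```

Request:
drive_tool:
  deltas:
    - [[0,0,1,0,0,0],[0,0,0,0,0,0],[0,0,0,0,0,0]]

```text
time: 34.38
position: [0.3734, -0.2643, 0.053]
tool_rot: [0.074, 0.997, 0.0, -0.0]
ft_force: [-0.0, -0.5, -2.1]
grip_width: 0.0298
grip_force: 19.9
```

Request:
drive_tool:
  deltas:
    - [[0,0,1,0,0,0],[0,0,0,0,0,0],[0,0,0,0,0,0]]

```text
time: 34.63
position: [0.3735, -0.2643, 0.052]
tool_rot: [0.074, 0.997, -0.0, -0.0]
ft_force: [0.4, 1.1, -1.7]
grip_width: 0.03
grip_force: 19.9
```

Request:
drive_tool:
  deltas:
    - [[0,0,0.5,0,0,0],[0,0,0,0,0,0],[0,0,0,0,0,0]]

```text
time: 34.88
position: [0.3735, -0.2643, 0.052]
tool_rot: [0.074, 0.997, -0.0, 0.0]
ft_force: [-0.7, 0.0, 5.1]
grip_width: 0.0302
grip_force: 19.9
```

Contact. Releasing, rising clear and making the final check.

Request:
drive_tool:
  deltas:
    - [[0,0,0,0,0,0],[0,0,0,0,0,0],[0,0,0,0,0,0],[0,0,0,0,0,0],[0,0,0,0,0,0],[0,0,0,0,0,0],[0,0,0,0,0,0]]
  gripper: 100

```text
time: 35.47
position: [0.3734, -0.2643, 0.0515]
tool_rot: [0.074, 0.997, 0.0, -0.0]
ft_force: [0.3, -0.5, -0.4]
grip_width: 0.0689
grip_force: 0.0
```

Request:
drive_tool:
  deltas:
    - [[0,0,-10,0,0,0],[0,0,-25,0,0,0],[0,0,-30,0,0,0],[0,0,-35,0,0,0],[0,0,-35,0,0,0],[0,0,-35,0,0,0],[0,0,-30,0,0,0],[0,0,0,0,0,0]]

```text
time: 36.13
position: [0.3758, -0.2668, 0.2571]
tool_rot: [0.074, 0.997, -0.005, 0.005]
ft_force: [1.6, -0.3, -0.5]
grip_width: 0.0868
grip_force: 0.0
```

Request:
drive_tool:
  deltas:
    - [[0,0,0,0,0,0],[0,0,0,0,0,0],[0,0,0,0,0,0]]

```text
time: 36.38
position: [0.3726, -0.2633, 0.2501]
tool_rot: [0.074, 0.997, 0.001, -0.001]
ft_force: [-0.6, 0.2, 1.0]
grip_width: 0.0872
grip_force: 0.0
```

```bash
python3 - <<'E'
from h import *
s=cam("side")["img"][110:384,150:400,::-1]; c=cam("scene")["img"][100:300,140:420,::-1]
a=cv2.resize(s,None,fx=1.6,fy=1.6,interpolation=cv2.INTER_CUBIC);b=cv2.resize(c,None,fx=1.42,fy=1.42,interpolation=cv2.INTER_CUBIC)
o=np.zeros((a.shape[0],a.shape[1]+b.shape[1],3),np.uint8);o[:,:a.shape[1]]=a;o[:b.shape[0],a.shape[1]:]=b
print(o.shape);cv2.imwrite("pics/final.png",o)
E
```

```text
(438, 798, 3)
```

View pics/final.png

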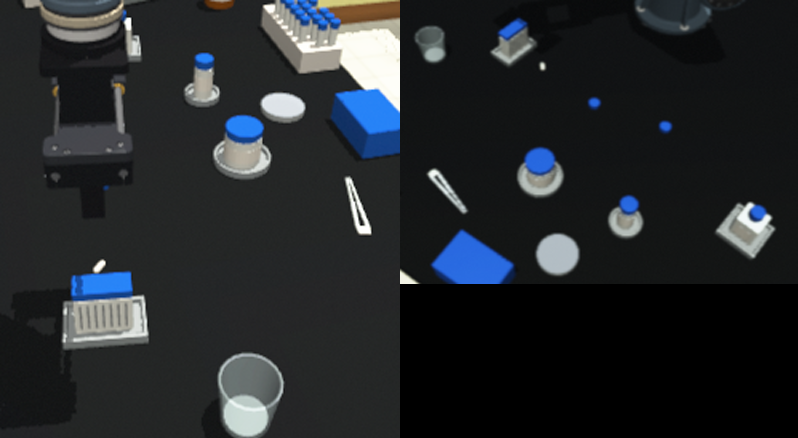

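All four containers stand upright and flat in their trays, the beaker is in place, and the gripper is clear.

```bash
python3 -c "
from rig import ticket
print(ticket.hand_in())"
```

```text
the job is handed in; nothing more can be done
None
```

The job is handed in at about 36 s of the 115 s allowed: jar, vial, bottle and staining box each stand upright in their own trays, and the beaker was not touched.

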